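Clamp the measuring cell with the indexing lever

ROBOT

A 6-joint arm with a two-finger parallel gripper is mounted at the origin on the work surface. World frame = base frame: x ahead of the robot, y to its left, z up, the work surface at z = 0. Lengths are in m, angles in rad, forces in N, time in s.
With the tool pointing down it reaches from about 0.35 to 0.975 m from the base axis. Payload 4.9 kg.
Tool frame: the origin (TCP) lies midway between the tips of the shut fingers; the grasp point (between the pads) lies manip.grip_depth behind it (manip.grip_depth is the distance from the TCP to the grasp point, in m); z points along the fingers, x is the direction in which the jaws open and shut, and the axes are right-handed (so a half turn about z gives the same grasp; the last joint's range is limited). The gripper opens to 85 mm and grips with 20 to 120 N. Pads are 22 mm wide; open, the fingers measure 114 mm over their backs; the gripper's body (76 mm by 85 mm) begins 54 mm behind the grasp point. The pads swing forward as they close: fully open they stand 13 mm farther back than shut.
Start: joints at [1.213, 0.053, 1.613, -0, 1.476, -0.119], TCP at [0.148, 0.607, 0.231] pointing down, gripper open.
Joint ranges: [-3.01, 3.01], [-1.01, 2.22], [0.06, 2.58], [-1.02, 4.17], [0.09, 2.62], [-3.14, 3.14]. Speed limits (rad/s): [2.57, 2.57, 3.14, 3.14, 3.14, 3.14].

INTERFACE

Orientations are given as a unit quaternion [w, x, y, z].
In Python, from plant import state, grab_frame, ticket, manip gives the robot as it stands.
- The arm moves only by the tool carry_out, never from a script. Its argument "moves" is a list that holds one entry, the list of rows, each a list of 7 numbers: the turn, a rotation vector about the tool's x, y, z each as a share of 5 degrees, from -1 to 1, then the shift along the tool's x, y, z each as a share of 0.04 m, from -1 to 1, then the gripper command: -1 is shut, 1 is fully open, values between are in proportion. A call has 1 to 8 rows; each row shifts and turns the commanded pose from where the row before left it, along the tool's axes as they then stand; what a row does not reach is not made up. A row lasts 1/12 s, in which the tool goes at most 41.7 mm and 7.16 degrees, less where a joint would pass 70% of its speed; a pose out of reach is approached as far as the arm can. A call with a number of a shift or a turn outside -1 to 1 is refused whole. A call with a gripper value outside its range is refused whole. The fingers move at their own pace and stop on an object; the grip force is fixed at half the most. Time passes only in rows, so rows that do not move let the fingers close. It gives the time, the measured TCP pose, the force and the opening at its end, in the units of the state.
- state(): the state, without advancing time (a new reading comes with each control period).
- grab_frame(name): name is "scene" or "top" or "wrist"; returns a dict with "frame" (400x640x3 uint8, red, green, blue), "z_map" (400x640 float32, m along the optical axis (not along the pixel's ray), 0 where there is no reading), "K" (3x3 intrinsics, pixels), "world_from_camera" (4x4, takes a point from camera to world coordinates); the wrist camera has in their place "hand_eye" (4x4, takes a point from camera to tool coordinates, whose origin is the TCP and whose axes are the tool frame's). Camera axes: x right, y down, z forward; pixel columns grow to the right and rows downward; lengths in m; the calibration is good to about 2 mm. A picture is of the moment at which its call begins: read the wrist's pose just before it.
- ticket.job_done(): hands the job in, once; it reports no verdict.
The state is a dict: "time": time; "joint_pos": joint angles; "joint_vel": joint speeds; "joint_efforts": joint torques, N m; "tool_pos": TCP position; "tool_rot": TCP orientation; "contact_force": force on the tool from outside, world axes, zero at the start; "ft_torque": the same for the moment, N m; "gripper_width": opening from 0.0 (shut) to 1.0 (fully open).
Only numpy, scipy, OpenCV 4.12 (cv2) and the standard library are available. Lean on these libraries where they do the work, as an engineer would, in place of code of your own. Each camera call takes 0.05 s, during which the arm holds its last target.

TASK

Clamp the acrylic measuring cell between the jaws with the black lever: firmly enough that it cannot shift, but not so hard that it cracks. The lever cannot make a full turn between its two posts, so each time it nears a post, lift it off its serrations, swing it back, let it drop in again and carry on turning clockwise (seen from above). Leave the lever seated down in its serrations and let go of it; do not disturb the other things on the desk.

Things in the scene. Friction and masses are not known exactly. Their poses are not given: they have to be found in the camera images.
- clamp: Bench clamp fixed to the desk: base plate 110 x 230 x 12 mm (y = -175 to 55 mm), grey gear housing 84 x 84 mm, top at z = 52 mm. Origin on the desk under the lever's axis; jaws towards -y, lever about towards +x. Two steel stop posts (diameter 10 mm, top at z = 104 mm) stand 45 mm from the axis, 0.95 rad either side of +x; the lever arm meets them 0.70 rad either side of +x.
- hub (a point): Point on the vertical axis about which the lever turns, 94 mm above the desk. Clockwise seen from above closes the jaw, 8 mm per radian.
- knob (a point): Centre of the lever's upright black cylindrical knob, diameter 24 mm, 44 mm tall, 90 mm from the lever's axis; this point is at z = 100 mm with the lever seated. The lever arm (12 mm wide, 12 mm thick) runs from the hub to beneath the knob, its top 22 mm below this point.
- lever (a joint): Lift of the lever off its serrations, 0 (seated) to 0.012 m (stop). A spring holds it down with 5 to 8 N; it weighs 1.2 N. 16 square teeth, pitch 0.39 rad, 0.09 rad of play: locked to the toothed spindle below 0.002, free above 0.005. Let down on the tips of the teeth it stays at 0.004 to 0.005 and drops in by its spring when turned by up to one pitch, if nothing holds it up.
- swivel (a joint): Turn of the lever relative to the toothed spindle beneath it, rad, growing clockwise seen from above; it falls as the lifted lever is swung back. The spindle itself stays where it is left. At the start the lever may sit in its serrations or on the tips of the teeth, and points up to 0.25 rad anticlockwise or 0.55 rad clockwise of the clamp's +x.
- pad: Rubber-faced spring pad of the moving jaw, 60 x 8 x 42 mm; its origin is not on the pad: the pad's face lies 69 mm from it, towards the clamp's -y. Turning the seated lever slowly takes about 5 N at the knob, square to the arm, while the pad is free; 6.4 N when it presses the cell with 20 N, 8 N at 40 N, 10 N at 60 N. Once both jaws touch the cell its load grows by about 120 N per radian.
- cell: Clear acrylic measuring cell, white cap, 50 x 50 x 70 mm, 0.2 to 0.4 kg, loose, upright on the base plate between the jaws, a few mm of air to each; origin at the centre of its underside. The moving jaw pushes it against the steel stop jaw beyond it, whose place differs by some mm from time to time. It is firmly held at 20 to 60 N and cracks at 70 N. One or two swings back are needed.
- beaker: Glass beaker, diameter 60 mm, 75 mm tall, bystander; origin at the centre of its underside.
- dish: Amber closed dish, diameter 88 mm, 15 mm tall, bystander; origin at the centre of its underside.
- driver: Screwdriver 160 mm long lying on the desk, bystander; origin half-way along it.
Things that resemble listed ones, but are neither listed nor needed, are in the scene too. Leave any blue or red look-alike of the cell alone.

How it is judged:
By the outcome, as a careful person would: the job done as asked, in the order asked, and still so for the second after the job is handed in, with the robot touching nothing.
It also fails if it takes over 64 s, if anything falls off the work surface, if the arm or the gripper's body presses on something with over 40 N, if the wrist force passes 120 N, or if a joint passes its speed limit or range.

## Working session

There is one attempt and no reset: what is moved stays moved. The work goes in short steps, Python scripts to look and compute and a tool call to move; the robot and the scene stay as the last step left them, time stands still between calls to the robot, and variables do not carry over. Pictures are saved under pics/ and viewed, and the job is handed in when it is done.

Besides the shell and the picture viewer there is one more tool, called after "Emit:" as a command line: name --argument value ..., lists and objects as JSON in quotes. carry_out: Moves the arm, as the interface text tells. Shift numbers are shares of 0.04 m and turn numbers shares of 5 degrees, none past 1 either way. Its arguments: {"type":"object","properties":{"moves":{"type":"array"}},"required":["moves"]}

```bash
ls; mkdir -p pics; cat > h.py <<'E'
import numpy as np, cv2
from plant import state, grab_frame, ticket, manip
def save(n,fn):
    f=grab_frame(n); cv2.imwrite('pics/'+fn+'.png',f['frame'][:,:,::-1]); np.savez('pics/'+fn+'.npz',**f); return f
def pt(f,u,v,T=None,z=None):
    K=f['K']; T=f['world_from_camera'] if T is None else T
    r=np.array([(u-K[0,2])/K[0,0],(v-K[1,2])/K[1,1],1])
    if z is None: d=f['z_map'][int(v),int(u)]
    else: d=(z-T[2,3])/(T[:3,:3]@r)[2]
    return T[:3,:3]@(r*d)+T[:3,3]
E
python3 - <<'E'
from h import *
save('scene','s0'); save('top','t0'); s=state(); print(s); print(manip.grip_depth)
f=save('wrist','w0')
E
```

```text
pics
{'time': 0.1, 'joint_pos': array([ 1.21302332e+00,  5.32788258e-02,  1.61417221e+00, -2.84399899e-05,
        1.47599234e+00, -1.19008116e-01]), 'joint_vel': array([ 0.00073034, -0.00113923, -0.00393134, -0.00072467, -0.00171927,
       -0.0005158 ]), 'joint_efforts': array([-1.44670885e-03, -3.94904387e+01, -3.71362674e+01, -2.45443134e-04,
        3.96586998e-03, -3.25968799e-07]), 'tool_pos': array([0.14762587, 0.60672969, 0.23018413]), 'tool_rot': array([ 4.93401121e-04,  7.86288446e-01,  6.17858903e-01, -7.82974510e-04]), 'contact_force': array([-0.05681787,  0.60362329,  0.00452452]), 'ft_torque': array([0.0032137 , 0.00051027, 0.01157074]), 'gripper_width': 1.0062171638722464}
0.0187
```

View pics/s0.png

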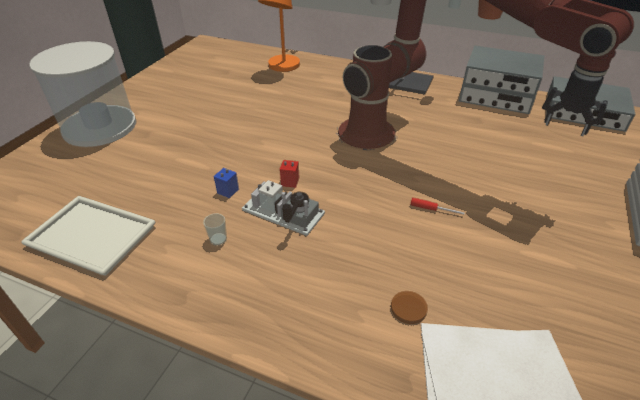

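View pics/t0.png

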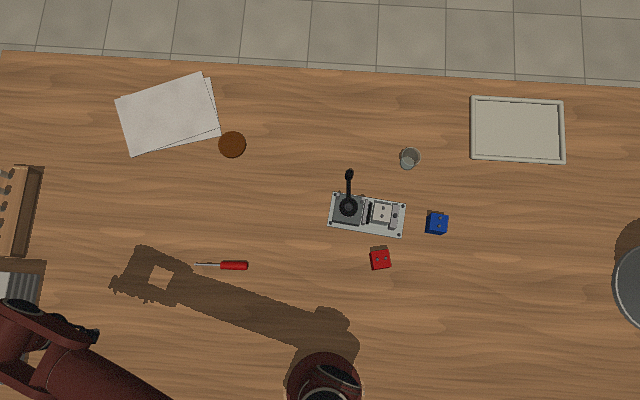

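View pics/w0.png

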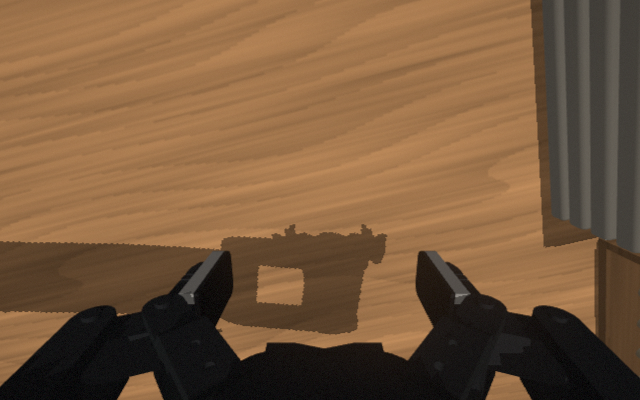

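```bash
python3 - <<'E'
import numpy as np,cv2
f=np.load('pics/t0.npz')
c=f['frame'][150:250,310:450,::-1]; cv2.imwrite('pics/t0c.png',cv2.resize(c,None,fx=5.7,fy=5.7,interpolation=cv2.INTER_CUBIC))
print(f['K'],f['world_from_camera'])
E
```

```text
[[466.96582683   0.         320.39972866]
 [  0.         466.96582683 196.56657054]
 [  0.           0.           1.        ]] [[ 0.06651992 -0.97454488  0.21409663  0.25237177]
 [-0.99777614 -0.06406073  0.01841194  0.0216935 ]
 [-0.00422807 -0.21484527 -0.97663895  1.41974017]
 [ 0.          0.          0.          1.        ]]
```

View pics/t0c.png

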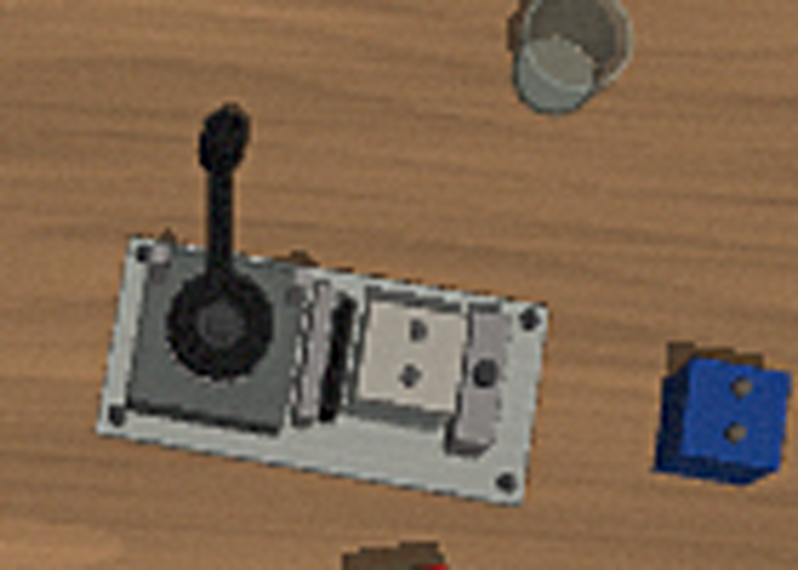

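```bash
python3 - <<'E'
from h import *
f=np.load('pics/t0.npz')
P=lambda a,b,z:pt(f,310+a/5.7-.0,150+b/5.7,z=z)
c=[P(a,b,.012) for a,b in [(130,238),(548,302),(522,504),(98,434)]]
for q in c: print(q)
c=np.array(c)
print('sides',np.linalg.norm(c-np.roll(c,-1,0),axis=1))
ym=(c[0]+c[3])/2-(c[1]+c[2])/2; print('ydir',np.degrees(np.arctan2(ym[1],ym[0])))
xm=(c[0]+c[1])/2-(c[2]+c[3])/2; print('xdir',np.degrees(np.arctan2(xm[1],xm[0])))
yd=ym/np.linalg.norm(ym); print('hub from plate',c.mean(0)+yd*0.060)
print('hub',P(222,322,.10)); print('knobtop',P(230,118,.122), 'depthpt',pt(f,310+230/5.7,150+118/5.7), pt(f,349,208),pt(f,345,174))
print('cell',P(412,350,.07))
E
```

```text
[0.57869927 0.01094795 0.012     ]
[ 0.55811136 -0.2162003   0.012     ]
[ 0.44773676 -0.20541844  0.012     ]
[0.47035413 0.02146543 0.012     ]
sides [0.22807935 0.11089997 0.22800841 0.10885443]
ydir 84.56415536594312
xdir -5.562035313563888
hub from plate [ 0.51940925 -0.03757117  0.012     ]
hub [ 0.51787701 -0.03740178  0.1       ]
knobtop [ 0.61861629 -0.03483772  0.122     ] depthpt [ 0.61709872 -0.03460348  0.12737729] [ 0.51457233 -0.03804075  0.09441937] [ 0.60770855 -0.01999727  0.12231012]
cell [ 0.51565669 -0.13720672  0.07      ]
```

```bash
python3 - <<'E'
import numpy as np
f=np.load('pics/w0.npz')
np.set_printoptions(precision=4,suppress=True); print(f['hand_eye'],f['K'])
E
```

```text
[[ 1.      0.0001 -0.0001 -0.0005]
 [-0.0001  0.9617  0.2742 -0.0696]
 [ 0.0001 -0.2742  0.9617 -0.1434]
 [ 0.      0.      0.      1.    ]] [[309.9369   0.     323.9216]
 [  0.     309.9369 200.6568]
 [  0.       0.       1.    ]]
```

Emit:
carry_out --moves '[[[0, 0, 0, -0.6, 0.6, -0.3, 1], [0, 0, 0, -0.65, 0.7, -0.3, 1], [0, 0, 0, -0.65, 0.7, -0.3, 1], [0, 0, 0, -0.65, 0.7, -0.3, 1], [0, 0, 0, -0.65, 0.7, -0.3, 1], [0, 0, 0, -0.65, 0.7, -0.3, 1], [0, 0, 0, -0.65, 0.7, 0, 1], [0, 0, 0, -0.65, 0.7, 0, 1]]]'

```text
time: 0.82
tool_pos: [0.3137, 0.3537, 0.3044]
tool_rot: [0.0, 0.786, 0.618, 0.001]
contact_force: [0.7, -0.4, -0.2]
gripper_width: 1.0
```

Emit:
carry_out --moves '[[[0, 0, 0, -0.66, 0.7, 0, 1], [0, 0, 0, -0.66, 0.7, 0, 1], [0, 0, 0, -0.66, 0.7, 0, 1], [0, 0, 0, -0.66, 0.7, 0, 1], [0, 0, 0, -0.66, 0.7, 0, 1], [0, 0, 0, -0.66, 0.7, 0, 1], [0, 0, 0, -0.66, 0.7, 0, 1], [0, 0, 0, -0.66, 0.7, 0, 1]]]'

```text
time: 1.48
tool_pos: [0.4811, 0.095, 0.3031]
tool_rot: [-0.0, 0.786, 0.618, 0.0]
contact_force: [1.4, 0.7, 0.1]
gripper_width: 1.0
```

Emit:
carry_out --moves '[[[0, 0, 0, -0.66, 0.7, 0, 1], [0, 0, 0, -0.66, 0.7, 0, 1], [0, 0, 0, -0.6, 0.7, 0, 1], [0, 0, -1, -0.3, 0.2, 0, 1], [0, 0, -1, 0, 0, 0, 1], [0, 0, -1, 0, 0, 0, 1], [0, 0, 0, 0, 0, 0, 1], [0, 0, 0, 0, 0, 0, 1]]]'

```text
time: 2.15
tool_pos: [0.5488, -0.0112, 0.3029]
tool_rot: [-0.0, 0.7, 0.714, -0.0]
contact_force: [-0.0, -0.4, 0.1]
gripper_width: 1.002
```

```bash
cat >> h.py <<'E'
from scipy.spatial.transform import Rotation as Rn
def wT(f,s):
    q=s['tool_rot']; T=np.eye(4); T[:3,:3]=Rn.from_quat([q[1],q[2],q[3],q[0]]).as_matrix(); T[:3,3]=s['tool_pos']; return T@f['hand_eye']
def wsave(fn):
    s=state(); f=save('wrist',fn); T=wT(f,s); np.savez('pics/'+fn+'.npz',T=T,**f); return s,f,T
def yaw(s):
    q=s['tool_rot']; R=Rn.from_quat([q[1],q[2],q[3],q[0]]).as_matrix(); return np.degrees(np.arctan2(R[1,0],R[0,0]))
E
python3 - <<'E'
from h import *
s,f,T=wsave('w1'); print(s['tool_pos'],yaw(s),s['joint_pos'],s['contact_force'])
E
```

```text
[ 0.54877253 -0.01123711  0.30291982] 91.18205163482688 [-1.56075198e-01 -1.61538369e-01  1.70081037e+00  6.97711535e-06
  1.60297776e+00 -1.74750204e+00] [-0.00300832 -0.43049094  0.12411112]
```

View pics/w1.png

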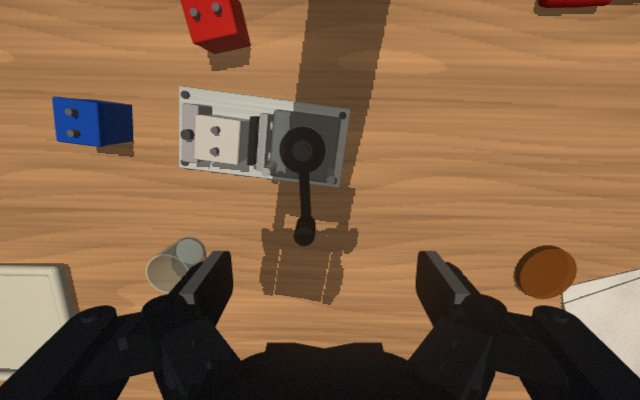

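```bash
python3 - <<'E'
import numpy as np,cv2
f=np.load('pics/w1.npz')
c=f['frame'][75:255,165:365,::-1].astype(float)*1.5; cv2.imwrite('pics/w1c.png',cv2.resize(np.clip(c,0,255).astype('uint8'),None,fx=3.3,fy=3.3,interpolation=cv2.INTER_CUBIC))
E
```

```text
(no output)
```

View pics/w1c.png

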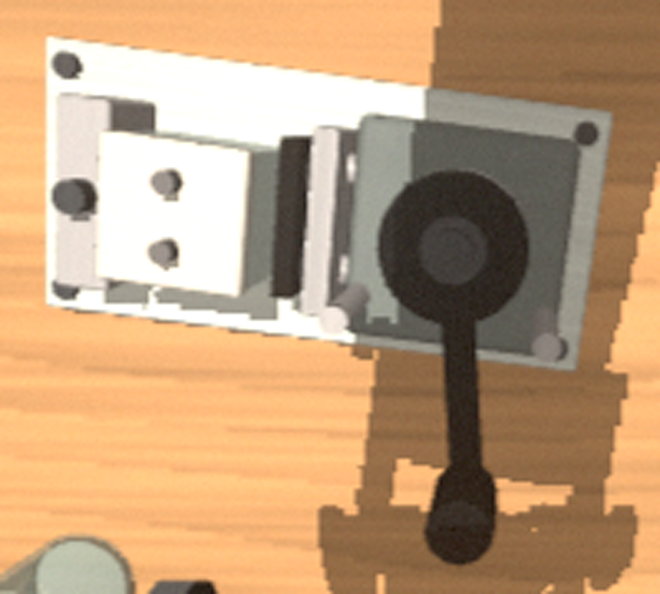

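```bash
python3 - <<'E'
from h import *
f=np.load('pics/w1.npz'); T=f['T']
P=lambda a,b,z:pt(f,165+a/3.3-.35,75+b/3.3-.35,T,z)
c=np.array([P(a,b,.012) for a,b in [(48,37),(612,112),(575,370),(48,305)]])
print(c,np.linalg.norm(c-np.roll(c,-1,0),axis=1))
k=P(460,531,.122); h=P(453,249,.103); p1=P(334,318,.104);p2=P(547,347,.104)
print('knob',k,'hub',h,'posts',p1,p2, np.linalg.norm(k[:2]-h[:2]))
print('post d',np.linalg.norm(p1-p2),2*45*np.sin(.95))
m=(p1+p2)/2; d=p2-p1; n=np.array([d[1],-d[0]])/np.linalg.norm(d[:2]); print('xdir',np.degrees(np.arctan2(n[1],n[0])),'hub from posts',m[:2]-n*45e-3*np.cos(.95))
print('lever ang',np.degrees(np.arctan2(*(k-h)[[1,0]])))
print('hub depth',[pt(f,165+a/3.3,75+b/3.3,T) for a,b in [(453,249),(410,249),(460,531),(460,480),(462,420),(334,318)]])
print('cell',[P(a,b,.082) for a,b in [(102,130),(248,150),(238,295),(98,278)]])
print('stop jaw top depth',pt(f,165+75/3.3,75+240/3.3,T),'pad',pt(f,165+293/3.3,75+200/3.3,T))
print('beaker',pt(f,190,248,T))
E
```

```text
[[ 0.44932035 -0.20449583  0.012     ]
 [ 0.47335575  0.02197353  0.012     ]
 [ 0.58144829  0.01056758  0.012     ]
 [ 0.55753547 -0.21604847  0.012     ]] [0.22774124 0.10869265 0.22787422 0.10883003]
knob [ 0.61261604 -0.03271759  0.122     ] hub [ 0.51944156 -0.0365101   0.103     ] posts [ 0.54338571 -0.07671702  0.104     ] [ 0.55191735 -0.00430881  0.104     ] 0.09325163542600716
post d 0.07290910859702919 73.20739543104364
xdir -6.719999857819103 hub from posts [ 0.52165562 -0.0374499 ]
lever ang 2.330843557608747
hub depth [array([ 0.52046614, -0.03648973,  0.0975165 ]), array([ 0.52254805, -0.05268004,  0.08259078]), array([ 0.61107154, -0.03204365,  0.1267463 ]), array([ 0.6004932 , -0.03335858,  0.10552494]), array([ 0.58507696, -0.03404577,  0.08271312]), array([ 0.54358867, -0.0761568 ,  0.10498235])]
cell [array([ 0.48382365, -0.15836791,  0.082     ]), array([ 0.48943907, -0.10865299,  0.082     ]), array([ 0.53987543, -0.1149279 ,  0.082     ]), array([ 0.53479838, -0.16450043,  0.082     ])]
stop jaw top depth [ 0.52408325 -0.17904465  0.06340094] pad [ 0.50834494 -0.09906452  0.05651485]
beaker [ 0.67017853 -0.20145083  0.0369128 ]
```

```bash
cat >> h.py <<'E'
HUB=np.array([0.5198,-0.0372]); CY=np.radians(-6.1)
def cl(p):
    d=np.asarray(p)[:2]-HUB; c,s=np.cos(CY),np.sin(CY); return np.array([c*d[0]+s*d[1],-s*d[0]+c*d[1],p[2]])*1000
def ic(p): # clamp mm->world
    c,s=np.cos(CY),np.sin(CY); return HUB+np.array([c*p[0]-s*p[1],s*p[0]+c*p[1]])/1000
E
python3 - <<'E'
from h import *
np.set_printoptions(precision=1,suppress=True)
f=np.load('pics/w1.npz'); T=f['T']
P=lambda a,b,z:cl(pt(f,165+a/3.3-.35,75+b/3.3-.35,T,z))
D=lambda a,b:cl(pt(f,165+a/3.3-.35,75+b/3.3-.35,T))
print('cell top',[P(a,b,.082) for a,b in [(102,130),(248,150),(238,295),(98,278)]])
print('cell depth',D(180,220),'cellbody',D(265,220))
print('pad depth',[D(x,210) for x in (278,284,290,296,302,310,320,330,340)])
print('pad',[P(a,b,.056) for a,b in [(283,138),(272,294),(308,138),(297,296)]])
print('stop',[D(a,b) for a,b in [(70,240),(90,240),(95,120),(105,112),(110,112)]])
print('stop',[P(a,b,.0634) for a,b in [(110,100),(57,95),(100,290)]])
E
```

```text
cell top [array([ -22.9, -124.3,   82. ]), array([-22.6, -74.3,  82. ]), array([ 28.2, -75.2,  82. ]), array([  28.4, -125. ,   82. ])]
cell depth [  4.2 -96.4  82.9] cellbody [  4.1 -74.3  51.5]
pad depth [array([ -0.8, -68.4,  56.9]), array([ -1.1, -66.3,  56.6]), array([ -1.6, -63.6,  58.8]), array([ -1.7, -61.7,  57.1]), array([ -0.7, -62. ,  44.6]), array([ -2.6, -56.2,  58.9]), array([ -3.1, -52.4,  59.1]), array([ -3.5, -48.9,  58.4]), array([ -3. , -46.7,  49. ])]
pad [array([-27.1, -68.4,  56. ]), array([ 31.3, -69. ,  56. ]), array([-28.2, -59.3,  56. ]), array([ 30.8, -59.4,  56. ])]
stop [array([  19.4, -143.3,   62.4]), array([  18.3, -135.7,   63. ]), array([ -24.9, -135. ,   61.5]), array([ -28.3, -130.6,   63.7]), array([ -28.4, -129.4,   62.1])]
stop [array([ -32.6, -129. ,   63.4]), array([ -32. , -147.8,   63.4]), array([  36.5, -131.6,   63.4])]
```

Emit:
carry_out --moves '[[[0, 0, 0, -0.28, 0.77, 0, 1], [0, 0, 0, -0.28, 0.77, 0, 1], [0, 0, -0.36, 0, 0, 0.6, 1], [0, 0, 0, 0, 0, 0.8, 1], [0, 0, 0, 0, 0, 0.8, 1], [0, 0, 0, 0, 0, 0.8, 1], [0, 0, 0, 0, 0, 0, 1], [0, 0, 0, 0, 0, 0, 1]]]'

```text
time: 2.87
tool_pos: [0.6096, -0.0316, 0.1813]
tool_rot: [-0.002, 0.688, 0.726, -0.001]
contact_force: [1.0, 0.2, 0.4]
gripper_width: 1.004
```

```bash
python3 - <<'E'
from h import *
s,f,T=wsave('w2'); print(s['tool_pos'],yaw(s),s['contact_force'])
E
```

```text
[ 0.60956882 -0.03155016  0.18127458] 93.09433470965553 [1.00036572 0.15902235 0.36226094]
```

View pics/w2.png

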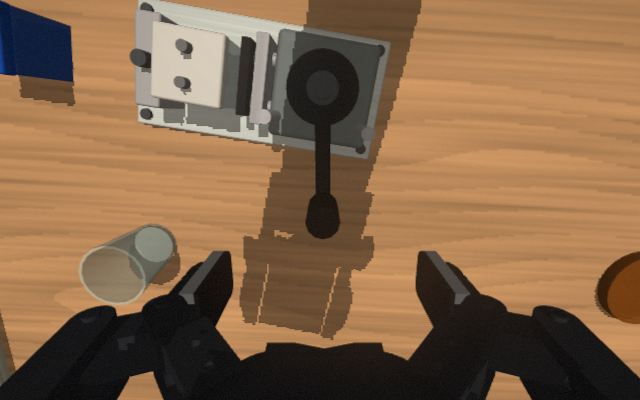

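```bash
python3 - <<'E'
from h import *
f=np.load('pics/w2.npz'); T=f['T']
c=f['frame'][60:260,220:430,::-1].astype(float)*1.8; cv2.imwrite('pics/w2c.png',cv2.resize(np.clip(c,0,255).astype('uint8'),None,fx=3,fy=3,interpolation=cv2.INTER_CUBIC))
print(pt(f,322.7,226,T,.1267),pt(f,322,228,T),pt(f,322,170,T),pt(f,322,88,T,.0985))
E
```

```text
[ 0.61396873 -0.0325859   0.1267    ] [ 0.61554897 -0.03298102  0.12641217] [ 0.58343941 -0.03487108  0.08205953] [ 0.52354657 -0.03793521  0.0985    ]
```

View pics/w2c.png

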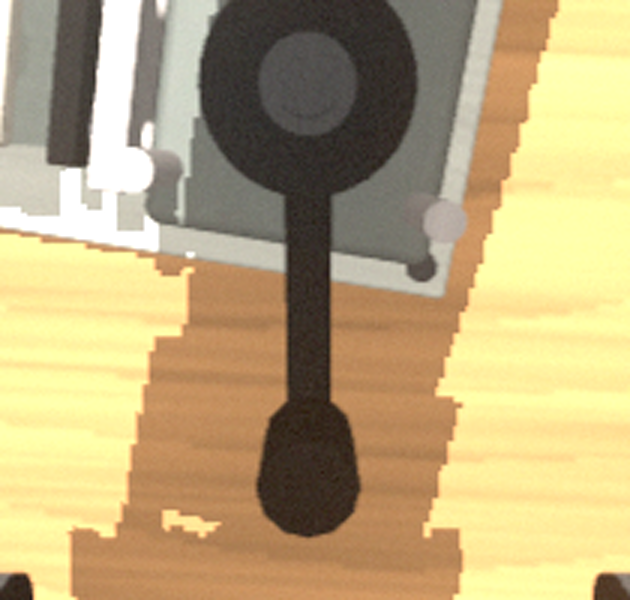

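Emit:
carry_out --moves '[[[0, 0, 0, -0.02, 0.04, 0.8, 1], [0, 0, 0, 0, 0, 0.8, 1], [0, 0, 0, 0, 0, 0.8, 1], [0, 0, 0, 0, 0, 0, 1], [0, 0, 0, 0, 0, 0, 0.2], [0, 0, 0, 0, 0, 0, -0.1], [0, 0, 0, 0, 0, 0, -0.1], [0, 0, 0, 0, 0, 0, -0.1]]]'

```text
time: 3.58
tool_pos: [0.6149, -0.0332, 0.091]
tool_rot: [0.002, 0.688, 0.726, 0.002]
contact_force: [0.0, -0.1, 0.8]
gripper_width: 0.459
```

```bash
python3 - <<'E'
from h import *
s,f,T=wsave('w3'); print(s['tool_pos'],yaw(s),s['contact_force'],s['gripper_width'])
E
```

```text
[ 0.61490142 -0.03321053  0.09095005] 93.1158069220404 [ 0.01514706 -0.08146776  0.77887507] 0.459422439432685
```

View pics/w3.png

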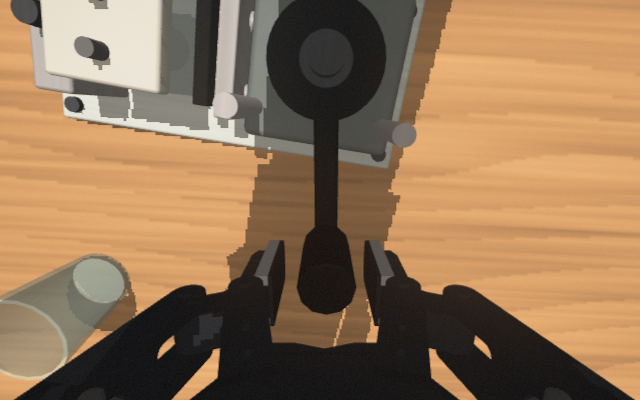

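```bash
python3 - <<'E'
from h import *
f=np.load('pics/w3.npz'); T=f['T']
print(pt(f,327,285,T,.1267),pt(f,327,285,T),pt(f,326,180,T),pt(f,326,57,T,.0985),'posts',pt(f,236,107,T,.104),pt(f,404,134,T,.104))
E
```

```text
[ 0.60992432 -0.032754    0.1267    ] [ 0.61006511 -0.03274398  0.12646931] [ 0.57777241 -0.03471817  0.08228033] [ 0.52388867 -0.03784355  0.0985    ] posts [ 0.54507882 -0.07287217  0.104     ] [ 0.55197259 -0.00419127  0.104     ]
```

Emit:
carry_out --moves '[[[0, 0, 0, 0, -0.06, 0.14, -0.2], [0, 0, 0, 0, 0, 0, -0.32], [0, 0, 0, 0, 0, 0, -0.32], [0, 0, 0, 0, 0, 0, -0.32]]]'

```text
time: 3.97
tool_pos: [0.61, -0.033, 0.0814]
tool_rot: [-0.0, 0.688, 0.726, -0.0]
contact_force: [-0.2, -0.0, -0.5]
gripper_width: 0.338
```

```bash
python3 - <<'E'
from h import *
for i in range(4):
  s=state(); print(s['time'],s['tool_pos'],yaw(s),s['contact_force'],s['gripper_width']); grab_frame('top')
E
```

```text
3.9667 [ 0.61001769 -0.03297384  0.0814488 ] 93.11474450861483 [-0.22982371 -0.04610106 -0.4630343 ] 0.3375002737966031
4.0167 [ 0.61014674 -0.03299479  0.08155264] 93.11637732357751 [ 0.25440671  0.20070427 -0.46135999] 0.3394234296411805
4.0667 [ 0.61023856 -0.03299635  0.08163635] 93.1162366964877 [ 0.4220501  -0.08745715  0.17494029] 0.33876892103639633
4.1167 [ 0.61027925 -0.03301475  0.08168365] 93.1142813660547 [-0.05021945  0.25934436 -0.42780883] 0.33882572142031325
```

Emit:
carry_out --moves '[[[0, 0, 0.5, -0.1, 0, 0, -0.32], [0, 0, 0.5, -0.1, 0, 0, -0.32], [0, 0, 0.5, -0.1, 0, 0, -0.32], [0, 0, 0.5, -0.1, 0, 0, -0.32], [0, 0, 0, 0, 0, 0, -0.32]]]'

```text
time: 4.58
tool_pos: [0.6101, -0.0495, 0.0817]
tool_rot: [0.0, 0.749, 0.663, -0.0]
contact_force: [0.1, -0.4, -0.5]
gripper_width: 0.341
```

```bash
cat >> h.py <<'E'
H2=np.array([0.521,-0.037])
def rep(n=6):
    L=[];s=None
    for i in range(n):
        s=state(); L.append(s['contact_force'].copy()); grab_frame('top')
    p=s['tool_pos']; d=p[:2]-H2; a=np.arctan2(d[1],d[0]); F=np.mean(L,0)
    r=np.array([np.cos(a),np.sin(a)]); t=np.array([-r[1],r[0]])
    print('t %.2f ang %.2f r %.1f z %.1f yaw-90 %.2f | Frad %.2f Ftan %.2f Fz %.2f w %.3f'%(s['time'],np.degrees(a),1e3*np.linalg.norm(d),p[2]*1e3,yaw(s)-90,F[:2]@r,F[:2]@t,F[2],s['gripper_width']))
E
python3 - <<'E'
from h import *
rep(3); s,f,T=wsave('w4')
E
```

```text
t 4.68 ang -7.67 r 90.0 z 81.8 yaw-90 -6.83 | Frad -0.26 Ftan -0.46 Fz -0.64 w 0.343
```

View pics/w4.png

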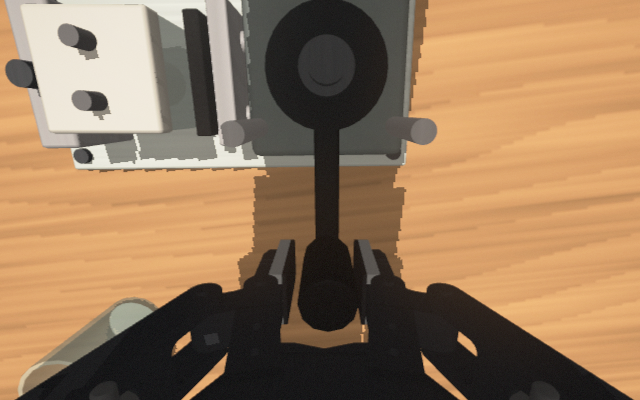

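```bash
cat >> h.py <<'E'
def lev(fn,kuv,auv,huv):
    f=np.load('pics/'+fn+'.npz'); T=f['T']
    for n,(u,v) in zip(('knob','arm','hub'),(kuv,auv,huv)): print(n,pt(f,u,v,T))
E
python3 - <<'E'
from h import *
lev('w4',(327,300),(326,200),(326,65))
E
```

```text
knob [ 0.60863736 -0.04806112  0.12300894]
arm [ 0.58222421 -0.04502989  0.07845579]
hub [ 0.52372258 -0.03825491  0.09680564]
```

Emit:
carry_out --moves '[[[0, 0, 0.3, -0.065, 0, 0, -0.32], [0, 0, 0.3, -0.065, 0, 0, -0.32], [0, 0, 0.3, -0.065, 0, 0, -0.32], [0, 0, 0.3, -0.065, 0, 0, -0.32]]]'

```text
time: 5.12
tool_pos: [0.6084, -0.0582, 0.0817]
tool_rot: [-0.001, 0.783, 0.622, 0.001]
contact_force: [0.7, 5.6, 1.3]
gripper_width: 0.34
```

Emit:
carry_out --moves '[[[0, 0, 0.3, -0.065, 0, 0, -0.32], [0, 0, 0.3, -0.065, 0, 0, -0.32], [0, 0, 0.3, -0.065, 0, 0, -0.32], [0, 0, 0.3, -0.065, 0, 0, -0.32]]]'

```text
time: 5.45
tool_pos: [0.6057, -0.068, 0.0816]
tool_rot: [-0.001, 0.814, 0.581, 0.001]
contact_force: [1.1, 5.7, -0.2]
gripper_width: 0.345
```

```bash
python3 - <<'E'
from h import *
rep(3); s,f,T=wsave('w5')
E
```

```text
t 5.55 ang -20.40 r 90.2 z 81.6 yaw-90 -18.96 | Frad -1.18 Ftan 5.39 Fz 0.45 w 0.340
```

View pics/w5.png

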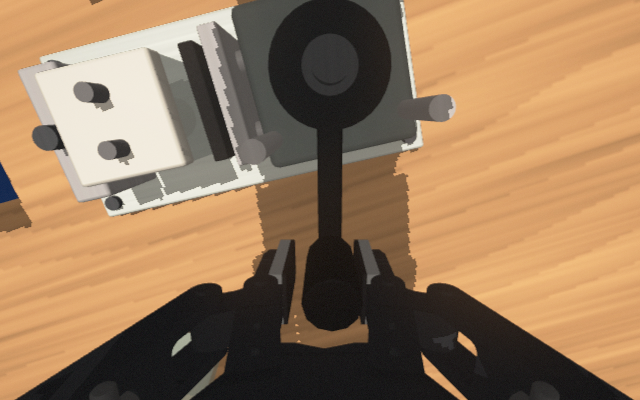

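Emit:
carry_out --moves '[[[0, 0, 0.3, -0.06, 0, 0, -0.32], [0, 0, 0.3, -0.06, 0, 0, -0.32], [0, 0, 0.3, -0.06, 0, 0, -0.32], [0, 0, 0.3, -0.06, 0, 0, -0.32], [0, 0, 0.3, -0.06, 0, 0, -0.32], [0, 0, 0.3, -0.06, 0, 0, -0.32], [0, 0, 0.3, -0.06, 0, 0, -0.32], [0, 0, 0.3, -0.06, 0, 0, -0.32]]]'

```text
time: 6.32
tool_pos: [0.5974, -0.0855, 0.0813]
tool_rot: [-0.002, 0.87, 0.493, 0.0]
contact_force: [-0.5, 5.3, 0.7]
gripper_width: 0.342
```

Emit:
carry_out --moves '[[[0, 0, 0.3, -0.06, 0, 0, -0.32], [0, 0, 0.3, -0.06, 0, 0, -0.32], [0, 0, 0.3, -0.06, 0, 0, -0.32], [0, 0, 0.3, -0.06, 0, 0, -0.32], [0, 0, 0.3, -0.06, 0, 0, -0.32]]]'

```text
time: 6.73
tool_pos: [0.5912, -0.0957, 0.0815]
tool_rot: [-0.001, 0.901, 0.435, 0.001]
contact_force: [1.3, 6.1, -0.3]
gripper_width: 0.341
```

```bash
python3 - <<'E'
from h import *
rep(3); s,f,T=wsave('w6')
E
```

```text
t 6.83 ang -40.07 r 91.6 z 81.5 yaw-90 -38.43 | Frad -2.71 Ftan 5.02 Fz -0.23 w 0.341
```

View pics/w6.png

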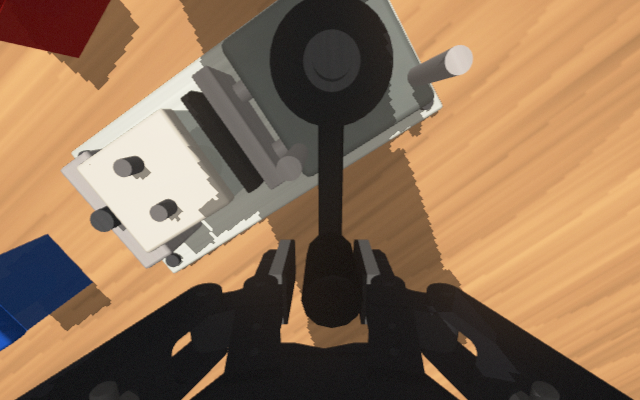

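Emit:
carry_out --moves '[[[0, 0, 0.3, -0.06, -0.03, 0, -0.32], [0, 0, 0.3, -0.06, 0, 0, -0.32], [0, 0, 0, 0, 0, 0, -0.32], [0, 0, 0, 0, 0, 0, -1], [0, 0, 0, 0, 0, 0, -1], [0, 0, 0, 0, 0, 0, -1]]]'

```text
time: 7.43
tool_pos: [0.5883, -0.0995, 0.0823]
tool_rot: [0.0, 0.911, 0.412, 0.001]
contact_force: [3.1, 3.5, 0.0]
gripper_width: 0.264
```

```bash
python3 - <<'E'
from h import *
rep(3); s,f,T=wsave('w7')
E
```

```text
t 7.53 ang -42.85 r 91.9 z 82.3 yaw-90 -41.37 | Frad -0.63 Ftan 4.94 Fz -0.17 w 0.266
```

View pics/w7.png

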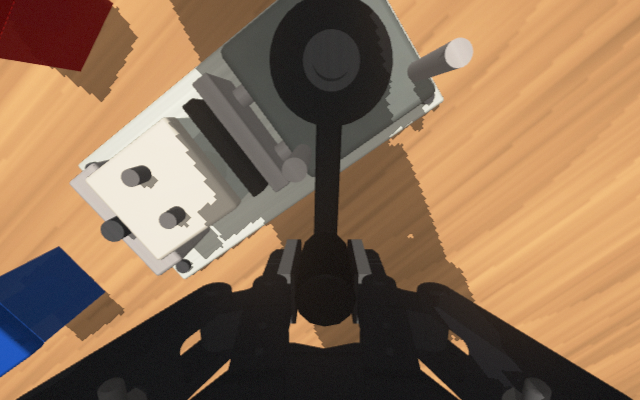

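Emit:
carry_out --moves '[[[0, 0, 0, 0, 0, -0.1, -1], [0, 0, 0, 0, 0, -0.13, -1], [0, 0, 0, 0, 0, 0, -1], [0, 0, 0, 0, 0, 0, -1]]]'

```text
time: 7.97
tool_pos: [0.5859, -0.0992, 0.0888]
tool_rot: [-0.001, 0.911, 0.412, -0.001]
contact_force: [2.3, 2.1, -8.5]
gripper_width: 0.268
```

```bash
python3 - <<'E'
from h import *
rep(3); s,f,T=wsave('w8'); lev('w8',(325,300),(328,200),(330,60)); lev('w7',(325,300),(328,200),(330,60))
E
```

```text
t 8.07 ang -43.76 r 89.8 z 89.0 yaw-90 -41.40 | Frad -1.79 Ftan 3.38 Fz -8.82 w 0.266
knob [ 0.5869021  -0.09994203  0.12667606]
arm [ 0.56684931 -0.0801874   0.08195726]
hub [ 0.52002671 -0.03837328  0.09756913]
knob [ 0.58777767 -0.09907626  0.12260568]
arm [ 0.56848685 -0.07987712  0.07901356]
hub [ 0.52308228 -0.03949664  0.09670436]
```

Emit:
carry_out --moves '[[[0, 0, 0, 0, 0, -0.08, -1], [0, 0, 0, 0, 0, 0, -1], [0, 0, 0, 0, 0, 0, -1]]]'

```text
time: 8.42
tool_pos: [0.5861, -0.0993, 0.0937]
tool_rot: [-0.001, 0.911, 0.412, -0.001]
contact_force: [-1.6, 5.9, -8.2]
gripper_width: 0.265
```

```bash
python3 - <<'E'
from h import *
rep(3); s,f,T=wsave('w9'); 
for n in ('w7','w8','w9'):
  f=np.load('pics/%s.npz'%n); T=f['T']
  for u,v in ((325,305),(328,195),(320,60)): 
    print(n,np.median([pt(f,u+i,v+j,T)[2] for i in range(-4,5) for j in range(-4,5)])*1e3,end=' ')
  print()
E
```

```text
t 8.52 ang -43.74 r 90.0 z 93.7 yaw-90 -41.38 | Frad -5.00 Ftan 2.22 Fz -8.42 w 0.263
w7 122.70131188159763 w7 78.6639188812323 w7 96.73002754187928 
w8 125.93449259022094 w8 82.26541445124133 w8 96.64658378016588 
w9 131.05279857061205 w9 86.99671391019272 w9 96.76346170192087
```

View pics/w9.png

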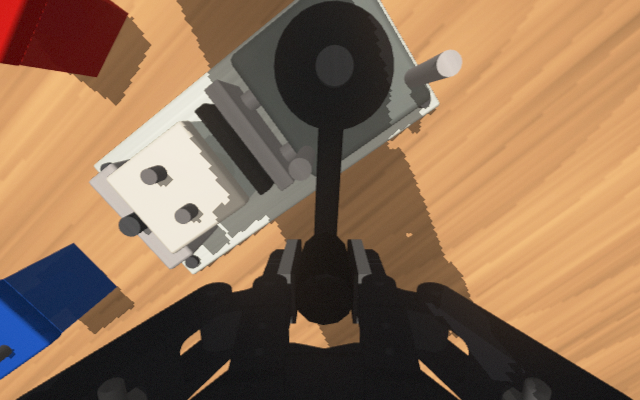

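Emit:
carry_out --moves '[[[0, 0, -0.3, 0.06, -0.001, 0, -1], [0, 0, -0.6, 0.118, -0.003, 0, -1], [0, 0, -0.6, 0.118, -0.003, 0, -1], [0, 0, -0.6, 0.118, -0.003, 0, -1], [0, 0, -0.6, 0.118, -0.003, 0, -1], [0, 0, -0.6, 0.118, -0.003, 0, -1], [0, 0, 0, 0, 0, 0, -1]]]'

```text
time: 9.2
tool_pos: [0.601, -0.078, 0.094]
tool_rot: [0.0, 0.842, 0.539, -0.001]
contact_force: [-1.6, 1.2, -8.5]
gripper_width: 0.262
```

```bash
python3 - <<'E'
from h import *
rep(2); s,f,T=wsave('w10'); 
E
```

```text
t 9.25 ang -27.25 r 90.0 z 94.0 yaw-90 -24.87 | Frad -2.15 Ftan 0.42 Fz -8.76 w 0.267
```

View pics/w10.png

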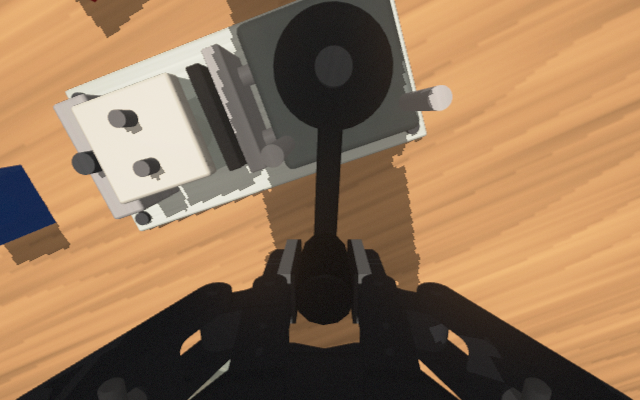

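Emit:
carry_out --moves '[[[0, 0, -0.63, 0.124, -0.003, 0, -1], [0, 0, -0.63, 0.124, -0.003, 0, -1], [0, 0, -0.63, 0.124, -0.003, 0, -1], [0, 0, -0.63, 0.124, -0.003, 0, -1], [0, 0, -0.63, 0.124, -0.003, 0, -1], [0, 0, -0.63, 0.124, -0.003, 0, -1], [0, 0, -0.63, 0.124, -0.003, 0, -1], [0, 0, -0.63, 0.124, -0.003, 0, -1]]]'

```text
time: 10.02
tool_pos: [0.6106, -0.0406, 0.0946]
tool_rot: [0.001, 0.704, 0.71, -0.0]
contact_force: [0.4, -0.6, -8.2]
gripper_width: 0.262
```

Emit:
carry_out --moves '[[[0, 0, -0.63, 0.124, -0.003, 0, -1], [0, 0, -0.63, 0.124, -0.003, 0, -1], [0, 0, -0.63, 0.124, -0.003, 0, -1], [0, 0, -0.63, 0.124, -0.003, 0, -1], [0, 0, -0.63, 0.124, -0.003, 0, -1], [0, 0, -0.63, 0.124, -0.003, 0, -1], [0, 0, -0.63, 0.124, -0.003, 0, -1], [0, 0, 0, 0, 0, 0, -1]]]'

```text
time: 10.68
tool_pos: [0.6048, -0.0066, 0.0953]
tool_rot: [0.003, 0.556, 0.831, 0.0]
contact_force: [2.6, -1.9, -8.5]
gripper_width: 0.262
```

```bash
python3 - <<'E'
from h import *
rep(3); s,f,T=wsave('w11'); 
E
```

```text
t 10.78 ang 19.78 r 89.1 z 95.3 yaw-90 22.29 | Frad 2.54 Ftan -2.78 Fz -8.35 w 0.266
```

View pics/w11.png

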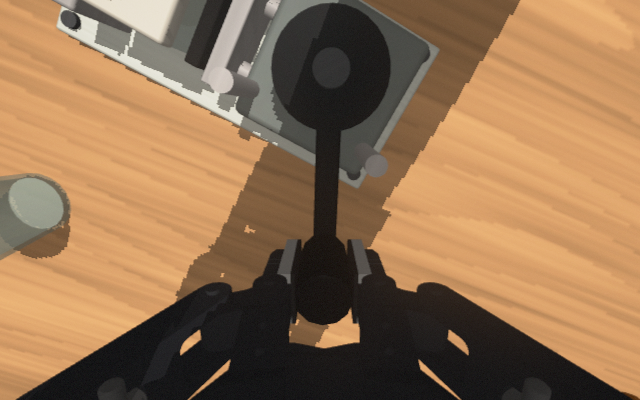

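Emit:
carry_out --moves '[[[0, 0, -0.7, 0.138, 0.01, 0, -1], [0, 0, 0, 0, 0, 0.12, -1], [0, 0, 0, 0, 0, 0, -1], [0, 0, 0, 0, 0, 0, -0.32], [0, 0, 0, 0, 0, 0.12, -0.32], [0, 0, 0, 0, 0, 0.1, -0.32], [0, 0, 0, 0, 0, 0, -0.32]]]'

```text
time: 11.47
tool_pos: [0.6011, -0.0003, 0.08]
tool_rot: [-0.001, 0.531, 0.847, -0.0]
contact_force: [0.2, 0.5, -0.1]
gripper_width: 0.341
```

```bash
cat >> h.py <<'E'
def hz(n,L=((325,305),(328,195),(320,60))):
  f=np.load('pics/%s.npz'%n); T=f['T']
  print(n,[round(float(np.median([pt(f,u+i,v+j,T)[2] for i in range(-3,4) for j in range(-3,4)])*1e3),1) for u,v in L])
E
python3 - <<'E'
from h import *
rep(3); s,f,T=wsave('w12'); hz('w12')
E
```

```text
t 11.57 ang 24.52 r 88.3 z 80.4 yaw-90 25.84 | Frad -0.26 Ftan -0.09 Fz 0.18 w 0.336
w12 [122.6, 78.7, 96.9]
```

View pics/w12.png

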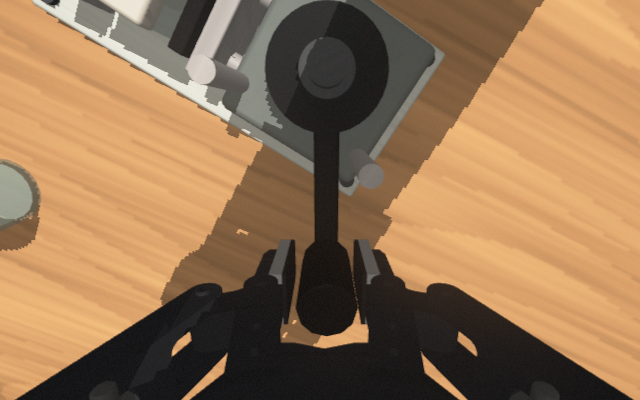

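Emit:
carry_out --moves '[[[0, 0, 0.4, -0.08, 0, 0, -0.32], [0, 0, 0.4, -0.08, 0, 0, -0.32], [0, 0, 0.4, -0.08, 0, 0, -0.32], [0, 0, 0.4, -0.08, 0, 0, -0.32], [0, 0, 0.4, -0.08, 0, 0, -0.32], [0, 0, 0.4, -0.08, 0, 0, -0.32], [0, 0, 0.4, -0.08, 0, 0, -0.32], [0, 0, 0.4, -0.08, 0, 0, -0.32]]]'

```text
time: 12.33
tool_pos: [0.6088, -0.0229, 0.0803]
tool_rot: [-0.002, 0.644, 0.765, 0.0]
contact_force: [-3.3, 5.0, 0.0]
gripper_width: 0.341
```

Emit:
carry_out --moves '[[[0, 0, 0.4, -0.08, 0, 0, -0.32], [0, 0, 0.4, -0.08, 0, 0, -0.32], [0, 0, 0.4, -0.08, 0, 0, -0.32], [0, 0, 0.4, -0.08, 0, 0, -0.32], [0, 0, 0.4, -0.08, 0, 0, -0.32], [0, 0, 0.4, -0.08, 0, 0, -0.32], [0, 0, 0.4, -0.08, 0, 0, -0.32], [0, 0, 0.4, -0.08, 0, 0, -0.32]]]'

```text
time: 13.0
tool_pos: [0.61, -0.0482, 0.0801]
tool_rot: [-0.002, 0.744, 0.668, 0.0]
contact_force: [-2.4, 5.4, 1.1]
gripper_width: 0.341
```

```bash
python3 - <<'E'
from h import *
rep(4); s,f,T=wsave('w13'); hz('w13'); f=save('top','t13')
c=f['frame'][180:240,350:415,::-1].astype(float)*1.4; cv2.imwrite('pics/t13c.png',cv2.resize(np.clip(c,0,255).astype('uint8'),None,fx=9,fy=9,interpolation=cv2.INTER_CUBIC))
E
```

```text
t 13.15 ang -7.43 r 90.0 z 80.2 yaw-90 -6.13 | Frad -2.84 Ftan 4.29 Fz 0.63 w 0.340
w13 [122.7, 78.8, 96.8]
```

View pics/w13.png

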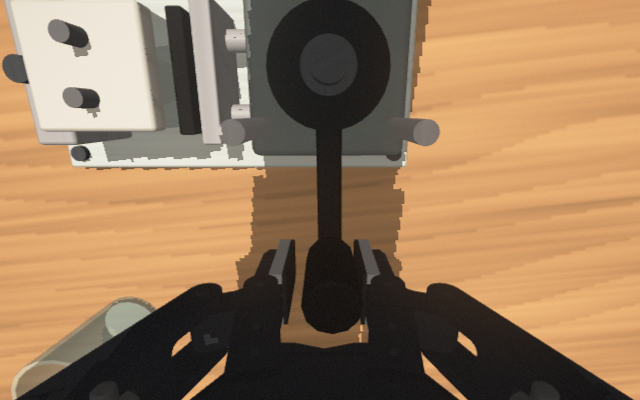

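View pics/t13c.png

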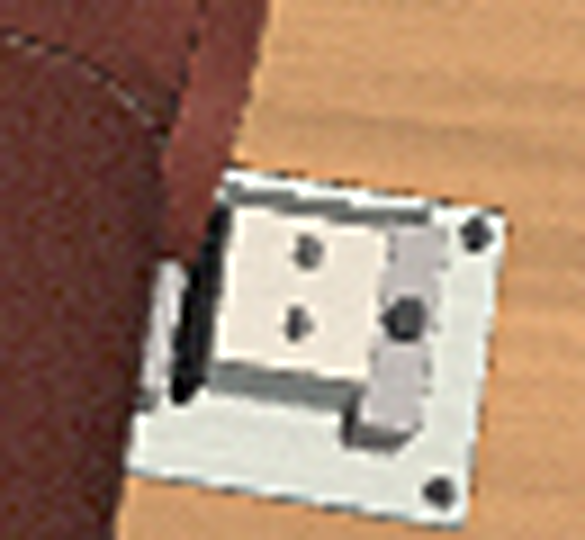

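```bash
python3 - <<'E'
from h import *
f=np.load('pics/w13.npz'); T=f['T']
c=f['frame'][0:180,0:260,::-1].astype(float)*1.6; cv2.imwrite('pics/w13c.png',cv2.resize(np.clip(c,0,255).astype('uint8'),None,fx=3,fy=3,interpolation=cv2.INTER_CUBIC))
np.set_printoptions(precision=1,suppress=True)
for v in (60,90,110):
  for u in range(145,200,3): print(u,v,cl(pt(f,u,v,T)))
E
```

```text
145 60 [  0.1 -78.2  80.7]
148 60 [ -0.  -77.3  79.9]
151 60 [ 21.8  -2.6 223.8]
154 60 [ -0.7 -77.1  75.3]
157 60 [ -1.6 -78.5  69.8]
160 60 [ -2.1 -78.8  66.3]
163 60 [ -2.3 -78.1  64.8]
166 60 [ -2.7 -77.9  62.3]
169 60 [ -3.3 -78.3  58.2]
172 60 [ -3.4 -77.2  57.3]
175 60 [ -3.4 -75.8  57.3]
178 60 [ -3.3 -73.8  58.3]
181 60 [ -3.4 -72.8  57.4]
184 60 [ -3.4 -71.1  57.9]
187 60 [ -3.7 -70.6  55.3]
190 60 [ -4.1 -70.   53.2]
193 60 [ -4.8 -70.4  48.2]
196 60 [ -3.  -64.4  60. ]
199 60 [ -3.1 -63.   59.8]
145 90 [ 12.3 -78.7  83.2]
148 90 [ 12.2 -78.3  81.6]
151 90 [ 12.1 -77.6  80.5]
154 90 [ 12.  -77.3  78.6]
157 90 [ 11.8 -77.2  76. ]
160 90 [ 11.6 -77.5  72.7]
163 90 [ 11.3 -78.2  68.6]
166 90 [ 11.1 -78.1  65.8]
169 90 [ 10.8 -78.8  61.1]
172 90 [ 10.6 -78.6  58.4]
175 90 [ 10.6 -77.3  58. ]
178 90 [ 10.6 -75.7  58.2]
181 90 [ 10.5 -74.7  57. ]
184 90 [ 10.7 -72.3  59. ]
187 90 [ 10.6 -71.2  58. ]
190 90 [ 10.5 -70.4  56.4]
193 90 [ 10.2 -70.3  52.9]
196 90 [ 10.  -70.2  49.1]
199 90 [ 10.7 -64.8  59.2]
145 110 [ 20.5 -80.9  81.7]
148 110 [ 20.5 -78.6  83.4]
151 110 [ 20.5 -77.6  83. ]
154 110 [ 20.5 -77.7  80.1]
157 110 [ 20.5 -77.8  77.5]
160 110 [ 20.4 -77.8  74.7]
163 110 [ 20.4 -77.8  71.8]
166 110 [ 20.4 -78.7  67.2]
169 110 [ 20.3 -78.3  65. ]
172 110 [ 20.3 -77.9  62.8]
175 110 [ 20.3 -78.8  57.3]
178 110 [ 20.3 -76.9  58.4]
181 110 [ 20.3 -75.4  58.1]
184 110 [ 20.3 -73.8  58.2]
187 110 [ 20.3 -72.5  57.9]
190 110 [ 20.3 -70.4  59.1]
193 110 [ 20.2 -70.5  55.1]
196 110 [ 20.2 -70.2  51.8]
199 110 [ 20.3 -66.2  58.1]
```

View pics/w13c.png

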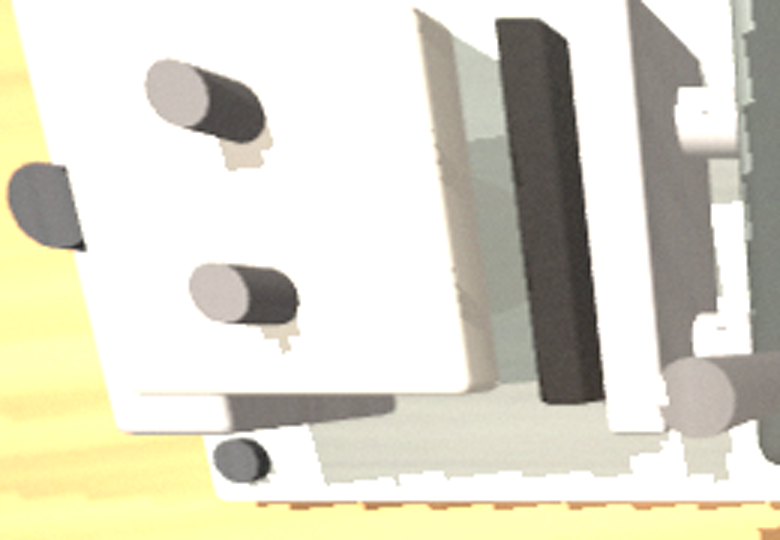

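Emit:
carry_out --moves '[[[0, 0, 0.3, -0.06, 0, 0, -0.32], [0, 0, 0.3, -0.06, 0, 0, -0.32], [0, 0, 0.3, -0.06, 0, 0, -0.32], [0, 0, 0.3, -0.06, 0, 0, -0.32]]]'

```text
time: 13.63
tool_pos: [0.6089, -0.0578, 0.0801]
tool_rot: [-0.002, 0.778, 0.628, 0.0]
contact_force: [-1.8, 6.1, 1.2]
gripper_width: 0.341
```

```bash
python3 - <<'E'
from h import *
rep(8); s,f,T=wsave('w14')
E
```

```text
t 13.98 ang -13.48 r 90.6 z 80.2 yaw-90 -12.11 | Frad -2.36 Ftan 4.65 Fz 0.35 w 0.339
```

Emit:
carry_out --moves '[[[0, 0, 0.3, -0.06, 0, 0, -0.32], [0, 0, 0.3, -0.06, 0, 0, -0.32]]]'

```text
time: 14.25
tool_pos: [0.608, -0.0624, 0.0802]
tool_rot: [-0.002, 0.794, 0.608, 0.0]
contact_force: [-1.0, 5.9, 0.4]
gripper_width: 0.342
```

```bash
python3 - <<'E'
from h import *
rep(8); s,f,T=wsave('w15')
E
```

```text
t 14.60 ang -16.47 r 90.8 z 80.3 yaw-90 -15.11 | Frad -2.49 Ftan 4.68 Fz 0.24 w 0.339
```

Emit:
carry_out --moves '[[[0, 0, 0.3, -0.06, 0, 0, -0.32], [0, 0, 0.3, -0.06, 0, 0, -0.32]]]'

```text
time: 14.87
tool_pos: [0.6067, -0.0668, 0.0802]
tool_rot: [-0.002, 0.81, 0.587, 0.001]
contact_force: [-0.8, 6.9, 0.6]
gripper_width: 0.34
```

```bash
python3 - <<'E'
from h import *
rep(8); s,f,T=wsave('w16')
E
```

```text
t 15.22 ang -19.34 r 90.9 z 80.2 yaw-90 -18.11 | Frad -2.83 Ftan 5.04 Fz 0.01 w 0.338
```

```bash
python3 - <<'E'
from h import *
np.set_printoptions(precision=1,suppress=True)
for n in ('w13','w14','w15','w16'):
  f=np.load('pics/%s.npz'%n); T=f['T']; K=f['K']; d=f['z_map']
  v,u=np.mgrid[0:230,0:300]; z=d[:230,:300]
  P=np.stack([(u-K[0,2])/K[0,0]*z,(v-K[1,2])/K[1,1]*z,z],-1)@T[:3,:3].T+T[:3,3]
  dx=P[...,0]-HUB[0]; dy=P[...,1]-HUB[1]; c,s=np.cos(CY),np.sin(CY); x=(c*dx+s*dy)*1e3; y=(-s*dx+c*dy)*1e3; h=P[...,2]*1e3
  m=(h>62)&(h<79)&(abs(x)<22)&(y>-85)&(y<-70); cap=np.median(y[m])
  mp=(h>55.5)&(h<60.5)&(abs(x)<24)&(y>-82)&(y<-40)
  b=f['frame'][:230,:300].mean(-1)<55
  yp=y[mp&b]
  ms=(h>30)&(h<48)&(abs(x)<35)&(y>-85)
  j=mp&(f['frame'][:230,:300].mean(-1)>120); yj=y[j]
  top=(h>80.5)&(h<84.5)&(abs(x)<25)&(y<-70)&(y>-135); yt=y[top]
  st=(h>61)&(h<65)&(y<-126)&(y>-155); ys=y[st]
  print(n,'cap near',cap,m.sum(),'pad',np.percentile(yp,[2,50,98]),len(yp),'top',np.percentile(yt,[1,99]),'stop',np.percentile(ys,[2,50,98]) if len(ys) else None,len(ys))
E
```

```text
w13 cap near -77.86929255428451 1667 pad [-77.3 -73.4 -70. ] 1665 top [-128.   -77.3] stop [-149.  -146.  -129.7] 1021
w14 cap near -78.71991690932836 1553 pad [-78.  -74.2 -70.8] 1607 top [-128.9  -78.1] stop [-149.  -142.3 -129.6] 1203
w15 cap near -79.03587848116526 1508 pad [-78.4 -74.5 -71.2] 1561 top [-129.1  -78.4] stop [-149.  -141.8 -129.4] 1128
w16 cap near -79.05413936374562 1474 pad [-78.3 -74.5 -71.2] 1544 top [-129.   -78.4] stop [-148.9 -142.2 -129.5] 1111
```

Emit:
carry_out --moves '[[[0, 0, 0.3, -0.06, 0, 0, -0.32], [0, 0, 0.3, -0.06, 0, 0, -0.32], [0, 0, 0.3, -0.06, 0, 0, -0.32], [0, 0, 0.3, -0.06, 0, 0, -0.32]]]'

```text
time: 15.65
tool_pos: [0.6033, -0.0754, 0.0801]
tool_rot: [-0.002, 0.84, 0.543, 0.001]
contact_force: [-1.1, 8.1, 0.4]
gripper_width: 0.34
```

```bash
python3 - <<'E'
from h import *
rep(8); s,f,T=wsave('w17')
E
```

```text
t 16.00 ang -25.14 r 91.3 z 80.2 yaw-90 -24.11 | Frad -3.30 Ftan 6.10 Fz 0.20 w 0.342
```

Emit:
carry_out --moves '[[[0, 0, 0.3, -0.06, 0, 0, -0.32], [0, 0, 0.3, -0.06, 0, 0, -0.32], [0, 0, 0.3, -0.06, 0, 0, -0.32], [0, 0, 0.3, -0.06, 0, 0, -0.32]]]'

```text
time: 16.43
tool_pos: [0.5994, -0.0837, 0.0802]
tool_rot: [-0.003, 0.867, 0.499, 0.001]
contact_force: [0.6, 8.2, -0.1]
gripper_width: 0.342
```

```bash
python3 - <<'E'
from h import *
rep(8); s,f,T=wsave('w18')
E
```

```text
t 16.78 ang -30.87 r 91.7 z 80.3 yaw-90 -30.11 | Frad -3.82 Ftan 6.92 Fz -0.31 w 0.339
```

View pics/w18.png

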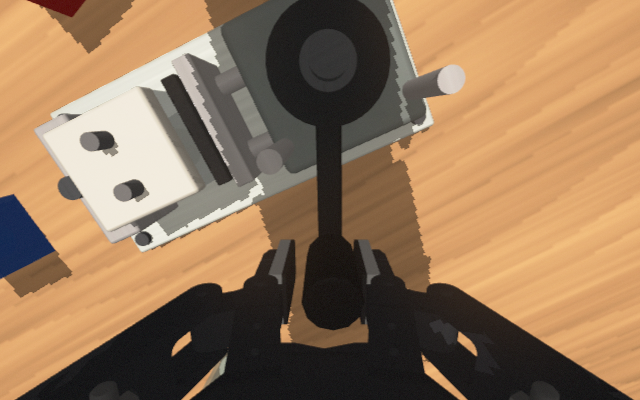

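Emit:
carry_out --moves '[[[0, 0, 0.4, -0.08, 0, 0, -0.32], [0, 0, 0.4, -0.08, 0, 0, -0.32], [0, 0, 0, 0, 0, 0, -0.32]]]'

```text
time: 17.13
tool_pos: [0.5963, -0.0893, 0.0802]
tool_rot: [-0.002, 0.884, 0.468, 0.001]
contact_force: [0.5, 9.2, -0.9]
gripper_width: 0.344
```

```bash
python3 - <<'E'
from h import *
rep(10); s,f,T=wsave('w19'); hz('w19')
E
```

```text
t 17.58 ang -34.70 r 91.9 z 80.4 yaw-90 -34.11 | Frad -3.88 Ftan 7.49 Fz -0.64 w 0.339
w19 [122.6, 78.8, 96.9]
```

Emit:
carry_out --moves '[[[0, 0, 0, 0.05, 0, 0, -0.25], [0, 0, 0, 0, 0, 0, -0.1], [0, 0, 0, 0, 0, 0, 0], [0, 0, 0, 0, 0, 0, 0], [0, 0, 0, 0, 0, -0.3, 0], [0, 0, 0, 0, 0, -0.6, 0], [0, 0, 0, 0, 0, -0.8, 0], [0, 0, 0, 0, 0, -0.8, 0]]]'

```text
time: 18.35
tool_pos: [0.5968, -0.0904, 0.1817]
tool_rot: [-0.0, 0.884, 0.468, -0.001]
contact_force: [0.5, -0.4, 0.2]
gripper_width: 0.5
```

Emit:
carry_out --moves '[[[0, 0, 0, 0, 0, -0.6, 0], [0, 0, 0, 0, 0, -0.6, 0], [0, 0, 0, 0, 0, 0, 0], [0, 0, 0, 0, 0, 0, 0]]]'

```text
time: 18.68
tool_pos: [0.5987, -0.0909, 0.2319]
tool_rot: [0.002, 0.884, 0.468, 0.002]
contact_force: [0.1, -0.3, 0.2]
gripper_width: 0.5
```

```bash
python3 - <<'E'
from h import *
rep(3); s,f,T=wsave('w20')
c=f['frame'][0:260,60:460,::-1].astype(float)*1.4; cv2.imwrite('pics/w20c.png',cv2.resize(np.clip(c,0,255).astype('uint8'),None,fx=2,fy=2,interpolation=cv2.INTER_CUBIC))
E
```

```text
t 18.78 ang -35.06 r 92.8 z 227.9 yaw-90 -34.15 | Frad 0.17 Ftan -0.55 Fz -0.17 w 0.500
```

View pics/w20c.png

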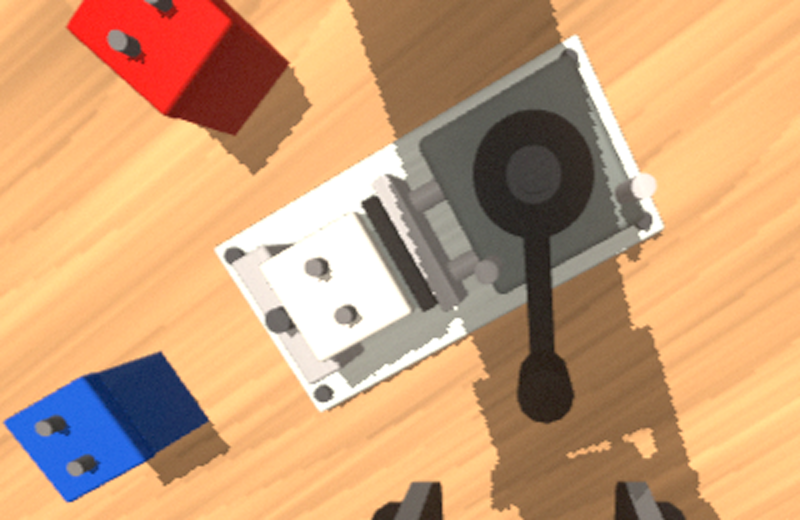

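```bash
python3 - <<'E'
from h import *
hz('w20',((332,196),(329,150),(326,86)))
f=np.load('pics/w20.npz'); T=f['T']; k=pt(f,332,196,T,.122); h=pt(f,326.5,86.5,T,.097); print(k,h,np.degrees(np.arctan2(*(k-h)[[1,0]])),np.linalg.norm((k-h)[:2]))
f=np.load('pics/w19.npz'); T=f['T']; k=pt(f,331,301,T,.122); h=pt(f,328,61,T,.097); print(np.degrees(np.arctan2(*(k-h)[[1,0]])))
E
```

```text
w20 [122.9, 78.7, 96.7]
[ 0.59773375 -0.08357722  0.122     ] [ 0.52275775 -0.03828564  0.097     ] -31.135375364900273 0.08759411032882747
-33.42496352529833
```

View pics/w19.png

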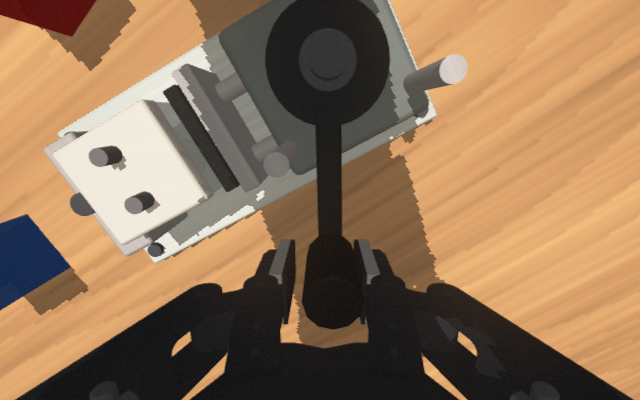

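```bash
python3 - <<'E'
from h import *
np.set_printoptions(precision=1,suppress=True)
for n in ('w13','w16','w17','w18','w19','w20'):
  f=np.load('pics/%s.npz'%n); T=f['T']; K=f['K']; d=f['z_map']; H=slice(0,230); W=slice(0,340)
  v,u=np.mgrid[0:230,0:340]; z=d[H,W]
  P=np.stack([(u-K[0,2])/K[0,0]*z,(v-K[1,2])/K[1,1]*z,z],-1)@T[:3,:3].T+T[:3,3]
  dx=P[...,0]-HUB[0]; dy=P[...,1]-HUB[1]; c,s=np.cos(CY),np.sin(CY); x=(c*dx+s*dy)*1e3; y=(-s*dx+c*dy)*1e3; h=P[...,2]*1e3
  g=f['frame'][H,W].astype(float).mean(-1)
  mp=(h>55)&(h<62)&(abs(x)<20)&(y>-84)&(y<-40)
  pad=y[mp&(g<45)]; pl=y[mp&(g>70)]; m=(h>64)&(h<79)&(abs(x)<22)&(y>-85)&(y<-70)
  k=(h>115)&(g<60)
  print(n,'cap',np.median(y[m]),'pad',np.percentile(pad,[3,97]),'plate',np.percentile(pl,[3,50,97]),len(pl))
E
```

```text
w13 cap -77.7603987795101 pad [-77.2 -69.7] plate [-78.6 -62.  -56.3] 2408
w16 cap -78.92245279452777 pad [-78.2 -71. ] plate [-79.8 -63.5 -57.9] 2214
w17 cap -78.91210968087157 pad [-78.2 -71. ] plate [-79.8 -64.3 -58.7] 2137
w18 cap -78.89227691307642 pad [-78.4 -71. ] plate [-79.7 -65.  -59.5] 2054
w19 cap -78.85848502949162 pad [-78.4 -71. ] plate [-79.7 -65.4 -60. ] 1987
w20 cap -78.75263087080529 pad [-77.9 -71.5] plate [-79.7 -65.5 -60.3] 508
```

```bash
python3 - <<'E'
from h import *
save('scene','s1'); print(state()['time']); print(ticket.job_done())
E
```

```text
18.9333
the job is handed in; nothing more can be done
None
```

View pics/s1.png

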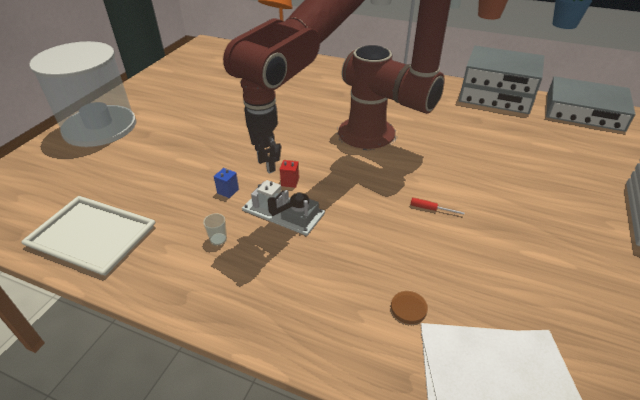

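The cell is clamped at about 38–40 N, inside the 20–60 N range. I handed the job in at 18.9 s with the gripper clear of everything.

**What I did:** The lever started on the tips of its teeth. I pushed it clockwise with the fingers loosely around the knob until it dropped in, and carried on to near the post. I then gripped the knob, lifted the lever about 8 mm, swung it back three tooth pitches and let it drop in again. From there I turned it until both jaws met the cell, and about 19° further.

**Last checks:**
- **Clamp load:** Three estimates agree. The force at the knob rose from 4.65 N to 7.5 N (about 38 N). The turn after contact gives about 39–40 N. The jaw's spring compression, from the depth images, gives about 38 N.
- **After letting go:** The lever is seated, with the knob top at z = 123 mm and the arm top at 79 mm. The jaw had not moved back.
- **Bystanders:** The last scene picture shows the beaker, dish, screwdriver and the red and blue look-alikes where they were, judged by eye.

**One disagreement:** The lever's angle read −33.4° just before release and −31.1° after. That may be measurement error or play in the teeth. The jaw position showed no loss of clamping.

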